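# Clear the tin dispenser's trough and dispense one tin

### The arm

A 6-joint arm with a two-finger parallel gripper is mounted at the origin on the work surface. World frame = base frame: x ahead of the robot, y to its left, z up, the work surface at z = 0. Lengths are in m, angles in rad, forces in N, time in s.
With the tool pointing down it reaches from about 0.375 to 0.9 m from the base axis. Payload 3.1 kg.
Tool frame: the origin (TCP) lies at the very end of the fingers, on their centre line; the grasp point (between the pads) lies 19 mm behind it; y points along the fingers, z is the direction in which the jaws open and shut, and the axes are right-handed (so a half turn about y gives the same grasp; the last joint's range is limited). The gripper opens to 87 mm and grips with 3 to 60 N. Pads are 19 mm wide; open, the fingers measure 117 mm over their backs; the gripper's body (75 mm by 190 mm) begins 51 mm behind the grasp point.
Start: joints at [-1.383, 0.527, 1.433, -0, 1.181, -0.178], TCP at [0.224, -0.584, 0.223] pointing down, gripper open.
Joint ranges: [-3.08, 3.08], [-0.75, 2.2], [0.22, 2.44], [-1.43, 4.57], [0, 2.65], [-2.85, 2.85]. Speed limits (rad/s): [2.79, 2.79, 3.14, 3.14, 3.14, 3.14].

### API

Orientations are given as a unit quaternion [x, y, z, w].
In Python, from bench import env gives the robot as it stands.
- The arm moves only by the shell command python3 -m jog 'ROWS' [FORCE]. ROWS is JSON, a list of rows, each an object with "fingers": the gripper's target within -1 to 1 (fully open at 1, half-way at 0, shut at -1); "slide": the shift along the world's x, y, z each as a share of 0.2 m, from -1 to 1, a list of three; "turn": the turn about the world's z as a share of 60 degrees, from -1 to 1. A call has 1 to 8 rows; each row is the pose to reach, as a shift and turn from the pose measured when the call began; what a row does not reach only later rows make up. A row lasts 1/12 s, in which the tool goes at most 41.7 mm and 7.16 degrees, less where a joint would pass 70% of its speed; a pose out of reach is approached as far as the arm can. A call with a number of a shift or a turn outside -1 to 1 is refused whole. A call with a gripper value outside its range is refused whole. The fingers move at their own pace and stop on an object; FORCE is the grip in N (left out, the last holds). Time passes only in rows, so rows that repeat a pose let the fingers close. It gives the time, the measured TCP pose, the force and the opening at its end, in the units of the state.
- env.get_state(): the state, without advancing time (a new reading comes with each control period).
- env.snapshot(name): name is "scene" or "top"; returns a dict with "frame" (420x560x3 uint8, blue, green, red), "fx", "fy", "cx", "cy" (pixels), "extrinsics" (4x4, takes a point from camera to world coordinates). Camera axes: x right, y up, looking along -z (the intrinsics and any distortion apply to the point x, -y, -z); pixel columns grow to the right and rows downward; lengths in m; the calibration is good to about 2 mm. A picture is of the moment at which its call begins. There is no depth.
- env.close_job(): hands the job in, once; it reports no verdict.
The state is a dict: "time": time; "joint_positions": joint angles; "dq": joint speeds; "joint_torque": joint torques, N m; "tool_pos": TCP position; "tcp_rot": TCP orientation; "wrist_force": force on the tool from outside, world axes, zero at the start; "moment": the same for the moment, N m; "opening": finger opening in m.
Only numpy, scipy, OpenCV 4.12 (cv2) and the standard library are available. Lean on these libraries where they do the work, as an engineer would, in place of code of your own. Each camera call takes 0.05 s, during which the arm holds its last target.

### The job

A jar has been left standing in the delivery trough of the tin dispenser. Take it out and stand it upright on the floor of the open grey crate, next to the tin already in there, setting it down rather than dropping it; then press the dispenser's pedal right down to its stop so that one tin rolls out into the pocket at the end of the trough, and let the pedal come back up. Keep the robot off the dispenser's tins, do not let a tin roll into the jar, and leave the tin in the crate and the other groceries undisturbed.

Things in the scene. Friction and masses are not known exactly. Their poses are not given: they have to be found in the camera images.
- dispenser: Fixed sheet-metal tin dispenser, 118 mm wide (x), 470 mm long (y). Origin on the counter, mid-width, under the gate that holds the tins back; +y is downhill, the pedal is on the -x side, z up. For y below 35 mm a 12 degree ramp rises to -y, 108 mm wide inside, with low walls; three tins lie on it behind the gate, the highest reaching about 125 mm above the counter.
- trough_mid (a point): Middle of the flat trough's floor, at y = 85 mm of the dispenser, 16 mm above the counter, where the jar has been left. The trough is 108 mm wide inside and runs from y = 35 to 135 mm; its side walls reach 45 mm above the counter.
- pocket_mid (a point): Middle of the floor of the pocket at the trough's lower end (y = 135 to 188 mm of the dispenser): a shallow recess, floor 11 mm above the counter, closed by an end wall reaching 60 mm above the counter. A released tin comes to rest in it with its axis at y about 154 mm.
- pedal (a joint): Sprung hinged pedal: 0 up at rest, 0.30 rad fully down at its stop; springs back when let go. Pressed on the pad it needs 3 to 4 N to start and 9 to 10 N to reach the stop. From about 0.25 rad on the gate is down and the lowest tin rolls out while a catch holds the others: one tin per stroke.
- pedal_pad (a point): Where to press: top face of the steel pedal plate (80 mm wide along the dispenser's y, 6 mm thick, rubber ribs), 20 mm from its free end. The hinge runs along the dispenser's y at x = -75 mm, 45 mm above the counter; the plate reaches 105 mm from it to -x, leaning 0.18 rad up at rest. This point, 85 mm out, is about 63 mm above the counter at rest and sinks about 25 mm to the stop.
- jar_mid (a point): Centre, half-way up, of the closed amber jar standing in the trough: 60 mm in diameter, 125 mm tall, 0.3 to 0.5 kg; a paper label round it, a metal cap. Point is 62.5 mm above its foot; z is its upright axis.
- crate: Open grey plastic crate, 220 mm (its x) by 160 mm (its y), 45 mm high, walls and floor 6 mm thick, standing loose on the counter (about 1.5 kg). Origin at the middle of its underside. One half of it, along x, is taken by a tin; the other half is free.
- crate_tin_mid (a point): Centre of the tin standing upright in the crate: 66 mm in diameter, 90 mm tall. Bystander.
- tin1_mid (a point): Centre of the lowest tin in the dispenser, the one to be let out: a tin with a paper label, 66 mm in diameter, 100 mm long, lying across the ramp (axis along its own x and the dispenser's x).
- tin2_mid (a point): Centre of the second tin on the ramp, same size.
- tin3_mid (a point): Centre of the third, highest tin on the ramp, same size.
- low_tin: Bystander: low wide tin with a white band standing on the counter, 84 mm in diameter, 55 mm tall; origin at the middle of its underside.
- packet: Bystander: brown cardboard packet, 90 x 60 x 60 mm, on the counter; origin at the middle of its underside.
- carton: Bystander: tall drink carton, 65 x 75 mm, 190 mm tall (cap 12 mm more), standing beyond the crate and the trough; origin at the middle of its underside.
Mind the look-alikes: they are no part of the job. Leave any blue or green look-alike of the part that bears tin3_mid alone.

How it is judged:
On the way, in this order (a step that is already met when the one before it is completed fails the run):
1. the jar stands upright in the crate, let go of, with the three tins still held on the ramp (x of jar_mid in the frame of crate between -0.085 and 0.085 m and y of jar_mid in the frame of crate between -0.055 and 0.055 m and height (world z) of jar_mid below 0.076 m and angle between jar_mid's own z axis and vertical below 0.15 rad and contact force between the fingers and jar below 0.1 N and y of each of tin1_mid, tin2_mid, tin3_mid in the frame of dispenser below -0.01 m), for 0.3 s.
2. the pedal is pressed down to its stop (value of joint pedal above 0.285 rad), for 0.1 s.
At the end, for the whole second after the job is handed in: The jar stands upright (within 0.15 rad) and still on the crate's floor inside its walls; the lowest tin lies at rest in the pocket at the end of the trough (axis 143 to 166 mm downhill of the gate); the other two tins are still behind the gate; the pedal is back up (below 0.03 rad) (x of jar_mid in the frame of crate between -0.085 and 0.085 m and y of jar_mid in the frame of crate between -0.055 and 0.055 m and height (world z) of jar_mid below 0.076 m and angle between jar_mid's own z axis and vertical below 0.15 rad and linear speed of each of jar, tin1 below 0.03 m/s and y of tin1_mid in the frame of dispenser between 0.143 and 0.166 m and x of tin1_mid in the frame of dispenser between -0.03 and 0.03 m and z of tin1_mid in the frame of dispenser below 0.052 m and y of each of tin2_mid, tin3_mid in the frame of dispenser below -0.01 m and x of tin2_mid in the frame of dispenser between -0.05 and 0.05 m and x of tin3_mid in the frame of dispenser between -0.05 and 0.05 m and value of joint pedal below 0.03 rad); the robot touches nothing.
It fails at once if the jar is tipped over (more than 0.6 rad) (angle between jar_mid's own z axis and vertical above 0.6 rad).
It fails at once if the jar is dropped (falls out of the fingers' hold, from more than about 15 mm) (contact force between the fingers and jar below 0.1 N and linear speed of jar above 0.55 m/s).
It fails at once if a tin rolls into the jar (contact force between any of tin1, tin2, tin3 and jar above 0.5 N).
It fails at once if the robot touches the dispenser's tins (contact force between any of the fingers, the arm and tin1 above 1 N or contact force between any of the fingers, the arm and tin2 above 1 N or contact force between any of the fingers, the arm and tin3 above 1 N).
It fails at once if the tin in the crate or another grocery is shoved by more than 30 mm or tipped (distance of any of crate_tin_mid, low_tin, packet, carton from where it was at the start of the episode above 0.03 m or angle between any of crate_tin_mid, low_tin, packet, carton's own z axis and vertical above 0.4 rad).
It also fails if it takes over 54 s, if anything falls off the work surface, if the arm or the gripper's body presses on something with over 40 N, if the wrist force passes 120 N, or if a joint passes its speed limit or range.

## Working session

There is one attempt and no reset: what is moved stays moved. The work goes in short steps, Python scripts to look and compute and a shell command to move; the robot and the scene stay as the last step left them, time stands still between calls to the robot, and variables do not carry over. Pictures are saved under pics/ and viewed, and the job is handed in when it is done.

```bash
mkdir -p pics; ls
python3 - <<'E'
from bench import env
import cv2,json
import numpy as np
s=env.get_state();print({k:np.round(v,3).tolist() for k,v in s.items()})
for n in("scene","top"):
    d=env.snapshot(n);cv2.imwrite(f"pics/{n}0.png",d["frame"])
    print(n,d["fx"],d["fy"],d["cx"],d["cy"],np.round(d["extrinsics"],4).tolist(),[k for k in d])
E
```

```text
pics
{'time': 0.0, 'joint_positions': [-1.383, 0.528, 1.434, -0.0, 1.181, -0.179], 'dq': [0.001, 0.0, -0.001, 0.001, -0.001, 0.001], 'joint_torque': [-0.0, -44.005, -17.659, 0.063, 0.058, -0.0], 'tool_pos': [0.223, -0.583, 0.222], 'tcp_rot': [-0.129, 0.696, -0.695, 0.129], 'wrist_force': [0.379, -0.074, -0.189], 'moment': [0.002, 0.05, 0.015], 'opening': 0.087}
scene 420.19368852256173 420.19368852256173 273.6029607110842 207.47270915397374 [[0.7442, -0.4125, 0.5254, 1.0687], [0.6679, 0.4707, -0.5765, -0.6553], [-0.0095, 0.7799, 0.6258, 0.7382], [0.0, 0.0, 0.0, 1.0]] ['frame', 'fx', 'fy', 'cx', 'cy', 'extrinsics']
top 541.7501041045531 541.7501041045531 276.68737871726984 210.75354612807533 [[-0.0058, 0.9987, -0.0508, 0.4701], [-0.9999, -0.0052, 0.0129, -0.063], [0.0126, 0.0509, 0.9986, 1.4889], [0.0, 0.0, 0.0, 1.0]] ['frame', 'fx', 'fy', 'cx', 'cy', 'extrinsics']
```

View pics/scene0.png

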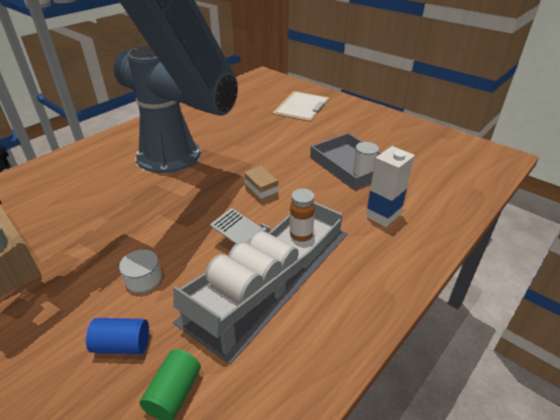

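View pics/top0.png

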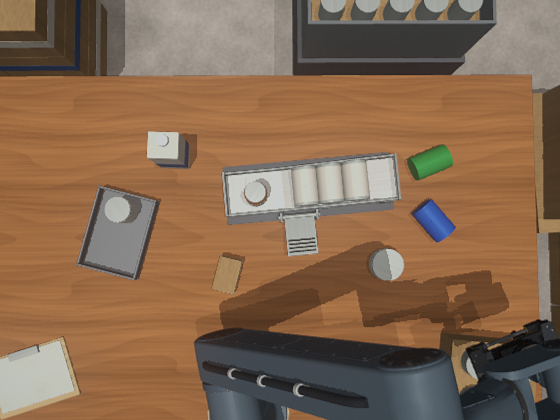

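The top view shows +x up and +y left. The jar is at about (257,192), the crate at (118,232) with its tin at (118,208), and the pedal at (301,235). The three white tins on the ramp are at about (305–355,185). Possible mix-ups:
- **For the jar (round cap):** the crate tin (118,208), the low tin (386,264) and the carton cap (163,141).
- **For the dispenser tins:** the blue tin (434,220) and the green tin (430,161).

The jar is the amber one in the trough, so I'll check it in close crops.

Run:
```python
import cv2
t=cv2.imread("pics/top0.png")
cv2.imwrite("pics/c1.png",cv2.resize(t[140:265,210:410],None,fx=4,fy=4,interpolation=cv2.INTER_CUBIC))
cv2.imwrite("pics/c2.png",cv2.resize(t[120:300,70:250],None,fx=3.3,fy=3.3,interpolation=cv2.INTER_CUBIC))
s=cv2.imread("pics/scene0.png")
cv2.imwrite("pics/c3.png",cv2.resize(s[170:350,170:370],None,fx=3.3,fy=3.3,interpolation=cv2.INTER_CUBIC))
```

```text
(no output)
```

View pics/c1.png

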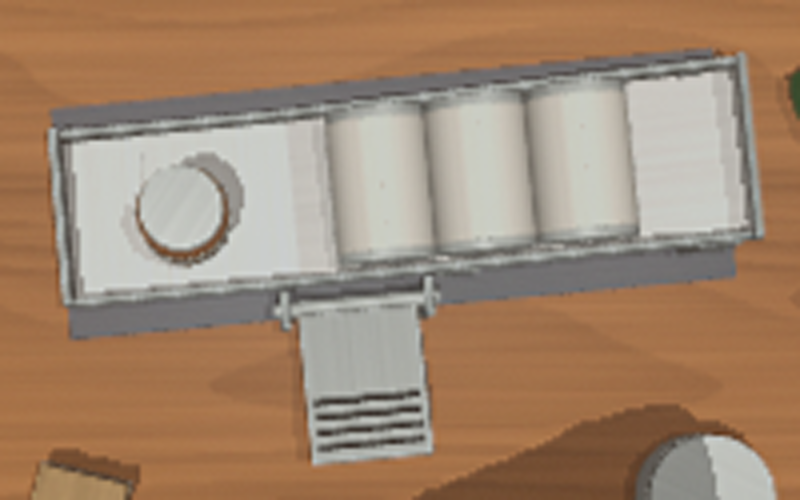

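View pics/c2.png

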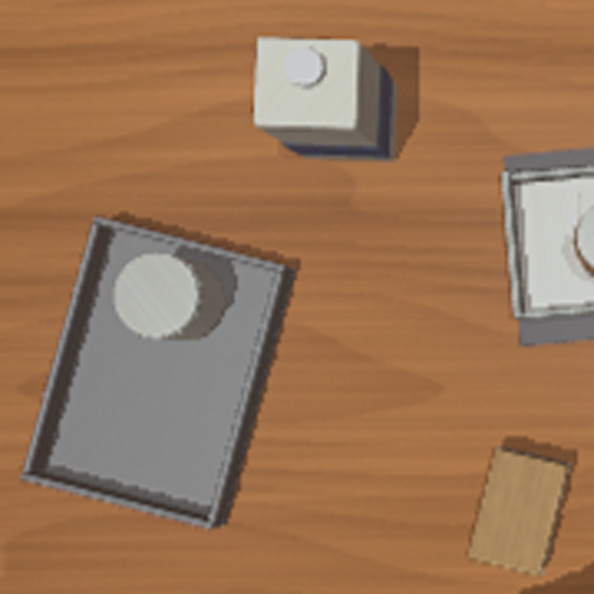

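View pics/c3.png

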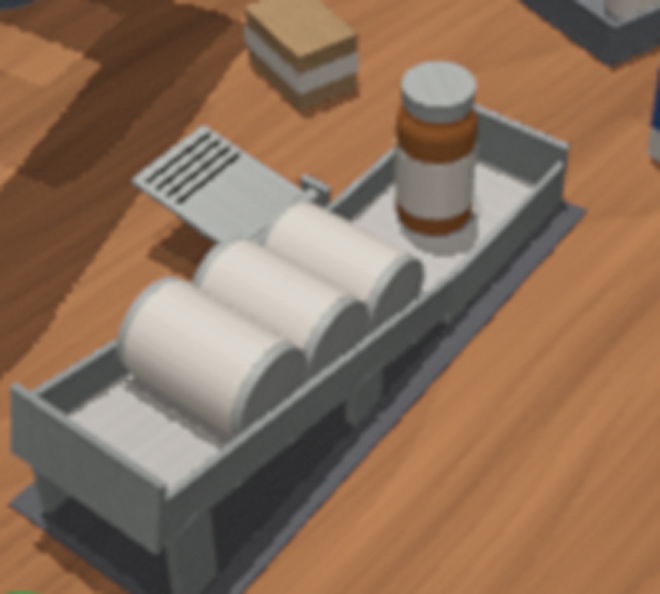

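The crops confirm it: the amber jar with the metal cap is in the trough, with the cap centre at top pixel ≈(255.5,191.5). The free half of the crate is the lower, -x half.

```bash
cat > h.py <<'E'
import numpy as np
from bench import env
def cams():
    return {n:env.snapshot(n) for n in("scene","top")}
def ray(d,u,v,z):
    R=np.array(d["extrinsics"]);p=R[:3,:3]@np.array([(u-d["cx"])/d["fx"],-(v-d["cy"])/d["fy"],-1.]);o=R[:3,3]
    return o+p*(z-o[2])/p[2]
def proj(d,P):
    R=np.array(d["extrinsics"]);q=R[:3,:3].T@(np.array(P)-R[:3,3]);return d["cx"]+d["fx"]*q[0]/-q[2],d["cy"]-d["fy"]*q[1]/-q[2]
E
python3 - <<'E'
from h import *
d=env.snapshot("top");np.set_printoptions(precision=4,suppress=True)
a=lambda X,Y,z:ray(d,210+X/4-.375,140+Y/4-.375,z)
b=lambda X,Y,z:ray(d,70+X/3.3-.35,120+Y/3.3-.35,z)
print("jar",a(182,206,.141))
print("pedal end",a(313,464,.064),a(432,452,.064))
print("endwall",a(50,130,.06),a(66,303,.06))
print("tin1 corners",a(330,105,.065),a(432,100,.065),a(432,255,.065),a(337,262,.065))
print("crate",[b(*q,.045) for q in[(98,217),(293,265),(218,525),(25,477)]])
print("cratetin",b(155,295,.096))
print("carton",[b(*q,.19) for q in[(258,38),(358,40),(357,130),(254,125)]])
print("packet",[b(*q,.06) for q in[(500,447),(570,463),(543,573),(470,557)]])
s=env.snapshot("scene")
for z in(.141,):print("jar scene",ray(s,170+438/3.3,170+80/3.3,z))
print("pedal scene",[ray(s,170+x/3.3,170+y/3.3,.064) for x,y in[(133,180),(207,127)]])
E
```

```text
jar [ 0.588  -0.0268  0.141 ]
pedal end [ 0.4246 -0.11    0.064 ] [ 0.432  -0.1882  0.064 ]
endwall [0.646  0.0625 0.06  ] [0.5313 0.052  0.06  ]
tin1 corners [ 0.6612 -0.1228  0.065 ] [ 0.6643 -0.1904  0.065 ] [ 0.5615 -0.1894  0.065 ] [ 0.5572 -0.1267  0.065 ]
crate [array([0.6137, 0.3905, 0.045 ]), array([0.5741, 0.2333, 0.045 ]), array([0.3656, 0.2921, 0.045 ]), array([0.4049, 0.4465, 0.045 ])]
cratetin [0.5475 0.3297 0.096 ]
carton [array([0.73, 0.23, 0.19]), array([0.7283, 0.157 , 0.19  ]), array([0.6621, 0.1575, 0.19  ]), array([0.6661, 0.2325, 0.19  ])]
packet [array([0.427 , 0.0651, 0.06  ]), array([0.4139, 0.0095, 0.06  ]), array([0.3271, 0.0311, 0.06  ]), array([0.3401, 0.089 , 0.06  ])]
jar scene [ 0.5858 -0.0227  0.141 ]
pedal scene [array([ 0.4309, -0.186 ,  0.064 ]), array([ 0.4268, -0.1063,  0.064 ])]
```

Run:
```python
from h import *
from scipy.spatial.transform import Rotation as R
s=env.get_state();M=R.from_quat(s["tcp_rot"]).as_matrix();print(M.round(3),s["tool_pos"])
print(np.degrees(np.arctan2(M[1,2],M[0,2])))
# verify dispenser frame: project model corners
d=env.snapshot("top")
o=np.array([.606,-.130]);th=.0915;c,sn=np.cos(th),np.sin(th)
def W(x,y,z):return (*(o+[c*x-sn*y,sn*x+c*y]),z)
for p in[(-.059,.188,.06),(.059,.188,.06),(-.054,-.04,.03),(-.1786,.04,.064),(-.1786,-.04,.064),(0,.105,.141)]:
    u,v=proj(d,W(*p));print(p,np.round(W(*p),3),((u-210)*4).round(),((v-140)*4).round())
```

```text
[[-0.934 -0.     0.358]
 [-0.358  0.001 -0.934]
 [-0.    -1.    -0.001]] [ 0.22347924 -0.58320277  0.22191098]
-69.043403925814
(-0.059, 0.188, 0.06) [0.53  0.052 0.06 ] 65.0 303.0
(0.059, 0.188, 0.06) [0.648 0.063 0.06 ] 48.0 126.0
(-0.054, -0.04, 0.03) [ 0.556 -0.175  0.03 ] 404.0 265.0
(-0.1786, 0.04, 0.064) [ 0.424 -0.106  0.064] 306.0 463.0
(-0.1786, -0.04, 0.064) [ 0.432 -0.186  0.064] 427.0 451.0
(0, 0.105, 0.141) [ 0.596 -0.025  0.141] 178.0 191.0
```

```bash
python3 -m jog '[{"fingers":1,"slide":[0.06,0.1,0],"turn":0},{"fingers":1,"slide":[0.15,0.25,0],"turn":0},{"fingers":1,"slide":[0.25,0.42,0],"turn":0},{"fingers":1,"slide":[0.35,0.58,0],"turn":0},{"fingers":1,"slide":[0.45,0.75,0],"turn":0},{"fingers":1,"slide":[0.54,0.9,0],"turn":0},{"fingers":1,"slide":[0.6,1,0],"turn":0},{"fingers":1,"slide":[0.6,1,0],"turn":0}]' 20
```

```text
time: 0.92
tool_pos: [0.3448, -0.3782, 0.2219]
tcp_rot: [-0.13, 0.697, -0.693, 0.13]
wrist_force: [-1.3, 0.5, 0.1]
opening: 0.0871
```

```bash
python3 -m jog '[{"fingers":1,"slide":[0.06,0.1,0],"turn":0},{"fingers":1,"slide":[0.15,0.25,0],"turn":0},{"fingers":1,"slide":[0.25,0.42,0],"turn":0},{"fingers":1,"slide":[0.35,0.58,0],"turn":0},{"fingers":1,"slide":[0.45,0.75,0],"turn":0},{"fingers":1,"slide":[0.54,0.9,0],"turn":0},{"fingers":1,"slide":[0.6,1,0],"turn":0},{"fingers":1,"slide":[0.6,1,0],"turn":0}]' 20
```

```text
time: 1.58
tool_pos: [0.4664, -0.1752, 0.222]
tcp_rot: [-0.131, 0.697, -0.693, 0.132]
wrist_force: [0.1, -0.4, -0.5]
opening: 0.0869
```

```bash
python3 -m jog '[{"fingers":1,"slide":[0.06,0.08,0],"turn":0},{"fingers":1,"slide":[0.16,0.2,0],"turn":0},{"fingers":1,"slide":[0.28,0.35,0],"turn":0},{"fingers":1,"slide":[0.4,0.5,0],"turn":0},{"fingers":1,"slide":[0.5,0.63,0],"turn":0},{"fingers":1,"slide":[0.58,0.72,0],"turn":0},{"fingers":1,"slide":[0.6,0.75,0],"turn":0},{"fingers":1,"slide":[0.6,0.75,0],"turn":0}]' 20
python3 - <<'E'
from h import *
import cv2
print(env.get_state()["tool_pos"])
for n in("scene","top"):
    d=env.snapshot(n);f=d["frame"];u,v=map(int,proj(d,(.587,-.0255,.141)))
    cv2.imwrite(f"pics/{n}1.png",cv2.resize(f[max(0,v-80):v+80,max(0,u-100):u+100],None,fx=3.5,fy=3.5,interpolation=cv2.INTER_CUBIC))
E
```

```text
time: 2.25
tool_pos: [0.5873, -0.0251, 0.2218]
tcp_rot: [-0.132, 0.696, -0.693, 0.133]
wrist_force: [0.4, -0.2, -0.7]
opening: 0.0869
[ 0.58731742 -0.02505845  0.2217501 ]
```

View pics/scene1.png

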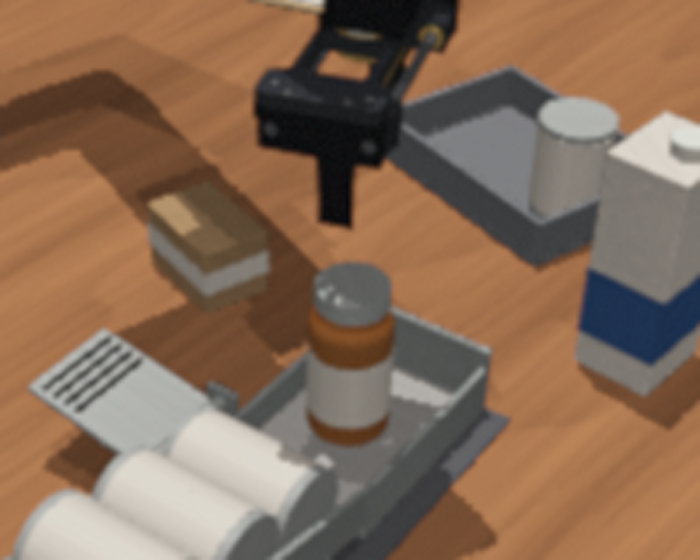

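View pics/top1.png

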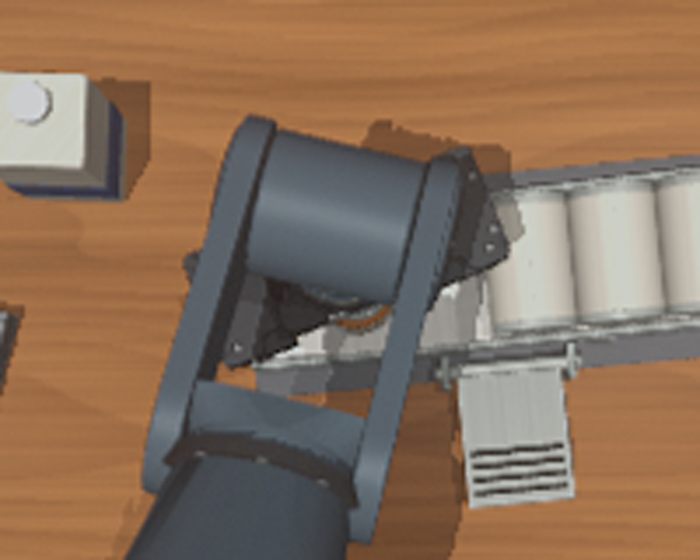

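The crops show the open hand right above the jar, with the jar cap at (352,290) in the scene crop and nothing else between the fingers. Now descending to the jar.

```bash
python3 -m jog '[{"fingers":1,"slide":[0,0,-0.05],"turn":0},{"fingers":1,"slide":[0,0,-0.12],"turn":0},{"fingers":1,"slide":[0,0,-0.2],"turn":0},{"fingers":1,"slide":[0,0,-0.28],"turn":0},{"fingers":1,"slide":[0,0,-0.34],"turn":0},{"fingers":1,"slide":[0,0,-0.38],"turn":0},{"fingers":1,"slide":[0,0,-0.4],"turn":0},{"fingers":1,"slide":[0,0,-0.4],"turn":0}]' 20
python3 - <<'E'
from h import *
import cv2
d=env.snapshot("scene");f=d["frame"];u,v=map(int,proj(d,(.587,-.0255,.141)))
cv2.imwrite("pics/scene2.png",cv2.resize(f[max(0,v-80):v+80,max(0,u-100):u+100],None,fx=3.5,fy=3.5,interpolation=cv2.INTER_CUBIC))
E
```

```text
time: 3.02
tool_pos: [0.5846, -0.0273, 0.1406]
tcp_rot: [-0.132, 0.697, -0.693, 0.13]
wrist_force: [0.2, 0.1, 0.6]
opening: 0.0876
```

View pics/scene2.png

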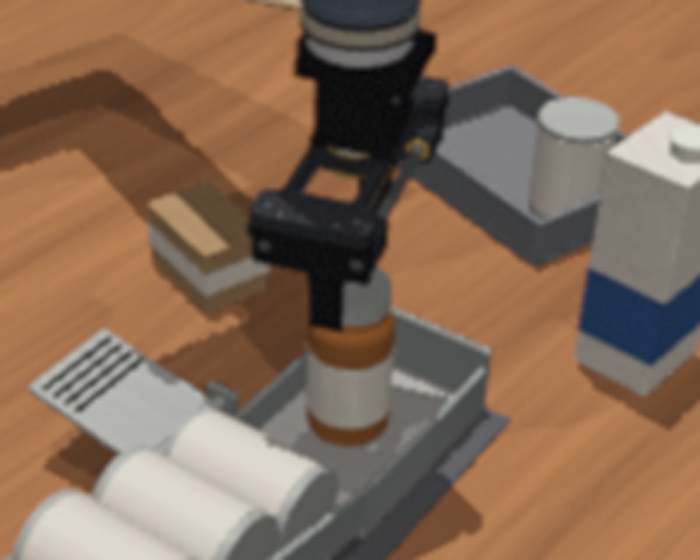

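The near finger is just in front of the cap, offset left as expected, and nothing is touching. Continuing down.

```bash
python3 -m jog '[{"fingers":1,"slide":[0.01,0.01,-0.05],"turn":0},{"fingers":1,"slide":[0.01,0.01,-0.12],"turn":0},{"fingers":1,"slide":[0.01,0.01,-0.19],"turn":0},{"fingers":1,"slide":[0.01,0.01,-0.25],"turn":0},{"fingers":1,"slide":[0.01,0.01,-0.29],"turn":0},{"fingers":1,"slide":[0.01,0.01,-0.31],"turn":0},{"fingers":1,"slide":[0.01,0.01,-0.31],"turn":0},{"fingers":1,"slide":[0.01,0.01,-0.31],"turn":0}]' 20
python3 - <<'E'
from h import *
import cv2
d=env.snapshot("scene");f=d["frame"];u,v=map(int,proj(d,(.587,-.0255,.141)))
cv2.imwrite("pics/scene3.png",cv2.resize(f[max(0,v-80):v+80,max(0,u-100):u+100],None,fx=3.5,fy=3.5,interpolation=cv2.INTER_CUBIC))
E
```

```text
time: 3.73
tool_pos: [0.5876, -0.0252, 0.0795]
tcp_rot: [-0.131, 0.697, -0.693, 0.131]
wrist_force: [0.1, 0.3, 0.4]
opening: 0.0872
```

View pics/scene3.png

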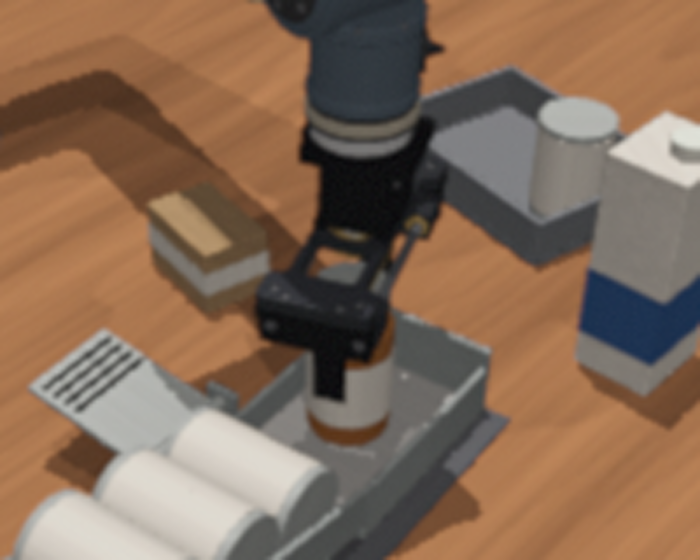

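The finger is level with the label, so I'll close.

```bash
python3 -m jog '[{"fingers":-0.2,"slide":[0,0,0],"turn":0},{"fingers":-0.2,"slide":[0,0,0],"turn":0},{"fingers":-0.2,"slide":[0,0,0],"turn":0},{"fingers":-1,"slide":[0,0,0],"turn":0},{"fingers":-1,"slide":[0,0,0],"turn":0},{"fingers":-1,"slide":[0,0,0],"turn":0},{"fingers":-1,"slide":[0,0,0],"turn":0},{"fingers":-1,"slide":[0,0,0],"turn":0}]' 25
```

```text
time: 4.45
tool_pos: [0.5879, -0.0252, 0.0801]
tcp_rot: [-0.131, 0.697, -0.693, 0.131]
wrist_force: [-0.7, 0.6, 1.5]
opening: 0.0588
```

Gripped: the opening is 59 mm. Lifting straight up 80 mm.

```bash
python3 -m jog '[{"fingers":-1,"slide":[0,0,0.02],"turn":0},{"fingers":-1,"slide":[0,0,0.08],"turn":0},{"fingers":-1,"slide":[0,0,0.16],"turn":0},{"fingers":-1,"slide":[0,0,0.25],"turn":0},{"fingers":-1,"slide":[0,0,0.33],"turn":0},{"fingers":-1,"slide":[0,0,0.38],"turn":0},{"fingers":-1,"slide":[0,0,0.4],"turn":0},{"fingers":-1,"slide":[0,0,0.4],"turn":0}]' 25
python3 - <<'E'
from h import *
import cv2
d=env.snapshot("scene");f=d["frame"];u,v=map(int,proj(d,(.587,-.0255,.141)))
cv2.imwrite("pics/scene4.png",cv2.resize(f[max(0,v-80):v+80,max(0,u-100):u+100],None,fx=3.5,fy=3.5,interpolation=cv2.INTER_CUBIC))
E
```

```text
time: 5.12
tool_pos: [0.5883, -0.0253, 0.1612]
tcp_rot: [-0.13, 0.696, -0.693, 0.132]
wrist_force: [0.4, 0.4, -4.4]
opening: 0.0593
```

View pics/scene4.png

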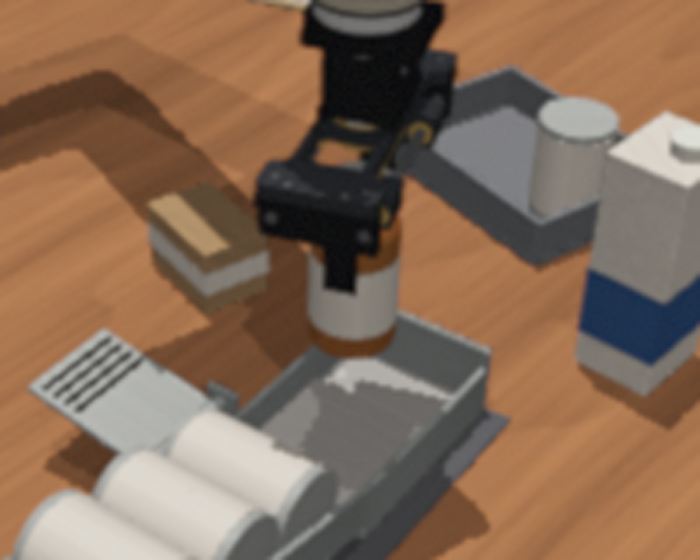

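The jar hangs upright, clear of the trough, and the tins are still on the ramp. Carrying it to the crate in two legs.

```bash
python3 -m jog '[{"fingers":-1,"slide":[-0.03,0.06,0],"turn":-0.03},{"fingers":-1,"slide":[-0.08,0.2,0],"turn":-0.06},{"fingers":-1,"slide":[-0.15,0.37,0],"turn":-0.1},{"fingers":-1,"slide":[-0.22,0.55,0],"turn":-0.15},{"fingers":-1,"slide":[-0.29,0.72,0],"turn":-0.2},{"fingers":-1,"slide":[-0.35,0.88,0],"turn":-0.23},{"fingers":-1,"slide":[-0.38,0.95,0],"turn":-0.25},{"fingers":-1,"slide":[-0.38,0.95,0],"turn":-0.25}]' 25
```

```text
time: 5.83
tool_pos: [0.5081, 0.168, 0.1589]
tcp_rot: [-0.042, 0.708, -0.704, 0.039]
wrist_force: [0.6, 0.1, -3.9]
opening: 0.0593
```

```bash
python3 -m jog '[{"fingers":-1,"slide":[-0.03,0.06,0],"turn":-0.03},{"fingers":-1,"slide":[-0.08,0.2,0],"turn":-0.06},{"fingers":-1,"slide":[-0.15,0.37,0],"turn":-0.1},{"fingers":-1,"slide":[-0.22,0.55,0],"turn":-0.15},{"fingers":-1,"slide":[-0.29,0.72,0],"turn":-0.2},{"fingers":-1,"slide":[-0.35,0.86,0],"turn":-0.23},{"fingers":-1,"slide":[-0.37,0.94,0],"turn":-0.25},{"fingers":-1,"slide":[-0.37,0.94,0],"turn":-0.25}]' 25
python3 - <<'E'
from h import *
import cv2
print(env.get_state()["tool_pos"],env.get_state()["joint_positions"])
for n in("scene","top"):
    d=env.snapshot(n);f=d["frame"];u,v=map(int,proj(d,(.45,.34,.06)))
    cv2.imwrite(f"pics/{n}5.png",cv2.resize(f[max(0,v-80):v+80,max(0,u-100):u+100],None,fx=3.5,fy=3.5,interpolation=cv2.INTER_CUBIC))
E
```

```text
time: 6.5
tool_pos: [0.433, 0.3584, 0.158]
tcp_rot: [0.049, 0.708, -0.703, -0.052]
wrist_force: [0.8, 0.1, -2.9]
opening: 0.059
[0.43304497 0.35844914 0.15797659] [0.4881928  0.52749813 1.65694361 0.00987003 0.95695656 2.19661967]
```

View pics/scene5.png

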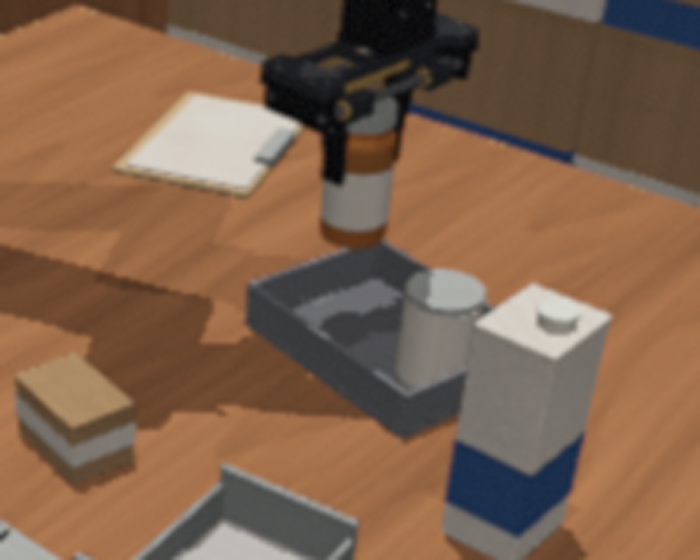

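View pics/top5.png

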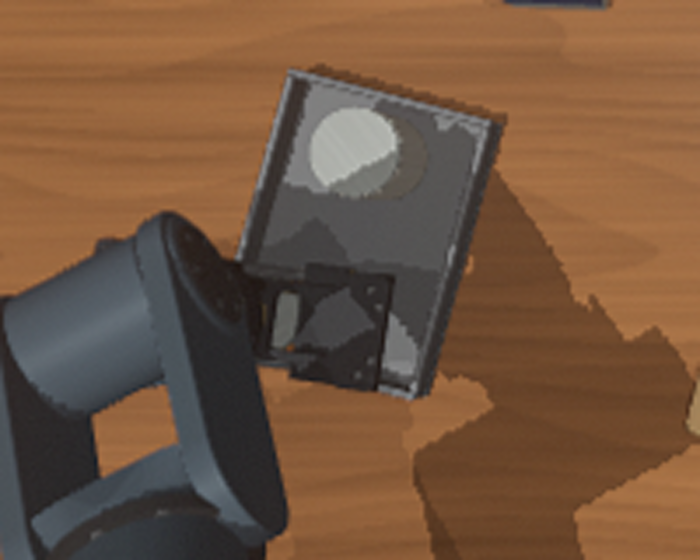

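The jar is over the free half of the crate, about 13 mm short in x. Shifting to (0.446, 0.352) and descending to just above the floor.

```bash
python3 -m jog '[{"fingers":-1,"slide":[0.03,-0.02,-0.03],"turn":0},{"fingers":-1,"slide":[0.06,-0.03,-0.08],"turn":0},{"fingers":-1,"slide":[0.06,-0.03,-0.15],"turn":0},{"fingers":-1,"slide":[0.06,-0.03,-0.22],"turn":0},{"fingers":-1,"slide":[0.06,-0.03,-0.28],"turn":0},{"fingers":-1,"slide":[0.06,-0.03,-0.33],"turn":0},{"fingers":-1,"slide":[0.06,-0.03,-0.36],"turn":0},{"fingers":-1,"slide":[0.06,-0.03,-0.36],"turn":0}]' 25
python3 - <<'E'
from h import *
import cv2
print(env.get_state()["tool_pos"])
for n in("scene","top"):
    d=env.snapshot(n);f=d["frame"];u,v=map(int,proj(d,(.45,.34,.06)))
    cv2.imwrite(f"pics/{n}6.png",cv2.resize(f[max(0,v-80):v+80,max(0,u-100):u+100],None,fx=3.5,fy=3.5,interpolation=cv2.INTER_CUBIC))
E
```

```text
time: 7.27
tool_pos: [0.4458, 0.3481, 0.084]
tcp_rot: [0.049, 0.706, -0.704, -0.054]
wrist_force: [-0.8, 0.0, -3.2]
opening: 0.0592
[0.4457531  0.34810512 0.08404346]
```

View pics/scene6.png

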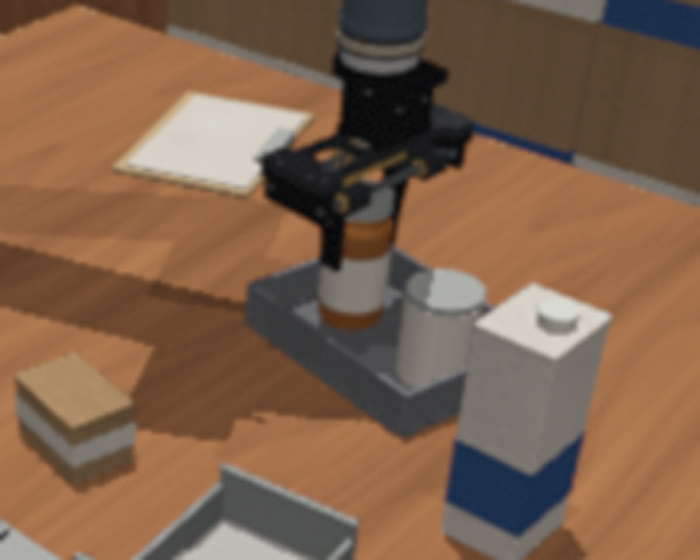

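View pics/top6.png

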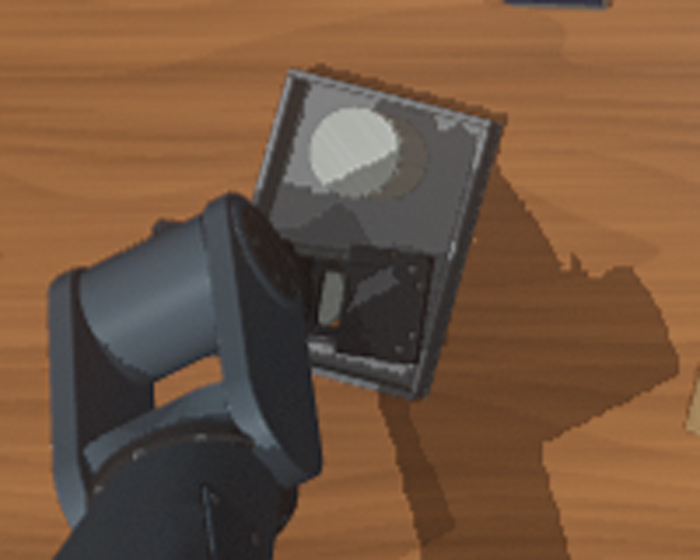

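The jar is inside the crate, clear of the walls and the tin, with about 14 mm left to the floor. Lowering gently.

```bash
python3 -m jog '[{"fingers":-1,"slide":[0,0.01,-0.015],"turn":0},{"fingers":-1,"slide":[0,0.01,-0.03],"turn":0},{"fingers":-1,"slide":[0,0.01,-0.045],"turn":0},{"fingers":-1,"slide":[0,0.01,-0.055],"turn":0},{"fingers":-1,"slide":[0,0.01,-0.06],"turn":0},{"fingers":-1,"slide":[0,0.01,-0.06],"turn":0}]' 25
```

```text
time: 7.87
tool_pos: [0.4463, 0.3511, 0.0735]
tcp_rot: [0.05, 0.707, -0.704, -0.053]
wrist_force: [-0.6, 0.3, -2.9]
opening: 0.0591
```

```bash
python3 -m jog '[{"fingers":-1,"slide":[0,0,-0.005],"turn":0},{"fingers":-1,"slide":[0,0,-0.01],"turn":0},{"fingers":-1,"slide":[0,0,-0.015],"turn":0},{"fingers":-1,"slide":[0,0,-0.015],"turn":0}]' 25
```

```text
time: 8.2
tool_pos: [0.4462, 0.3511, 0.0704]
tcp_rot: [0.05, 0.707, -0.704, -0.053]
wrist_force: [0.8, 0.0, -3.7]
opening: 0.0591
```

```bash
python3 -m jog '[{"fingers":-1,"slide":[0,0,-0.005],"turn":0},{"fingers":-1,"slide":[0,0,-0.01],"turn":0},{"fingers":-1,"slide":[0,0,-0.01],"turn":0}]' 25
```

```text
time: 8.45
tool_pos: [0.4461, 0.3512, 0.0701]
tcp_rot: [0.05, 0.707, -0.704, -0.053]
wrist_force: [-1.7, -1.3, 8.4]
opening: 0.059
```

The jar has reached the floor: the force went from -3.7 to +8.4 N. Easing off and opening.

```bash
python3 -m jog '[{"fingers":-1,"slide":[0,0,0],"turn":0},{"fingers":0.45,"slide":[0,0,0],"turn":0},{"fingers":0.7,"slide":[0,0,0],"turn":0},{"fingers":1,"slide":[0,0,0],"turn":0},{"fingers":1,"slide":[0,0,0],"turn":0},{"fingers":1,"slide":[0,0,0],"turn":0},{"fingers":1,"slide":[0,0,0],"turn":0}]' 25
```

```text
time: 9.03
tool_pos: [0.4462, 0.3512, 0.07]
tcp_rot: [0.05, 0.707, -0.704, -0.053]
wrist_force: [-0.6, 0.2, -0.6]
opening: 0.0846
```

```bash
python3 -m jog '[{"fingers":1,"slide":[0,0,0.04],"turn":0},{"fingers":1,"slide":[0,0,0.12],"turn":0},{"fingers":1,"slide":[0,0,0.24],"turn":0},{"fingers":1,"slide":[0,0,0.38],"turn":0},{"fingers":1,"slide":[0,0,0.52],"turn":0},{"fingers":1,"slide":[0,0,0.62],"turn":0},{"fingers":1,"slide":[0,0,0.65],"turn":0},{"fingers":1,"slide":[0,0,0.65],"turn":0}]' 25
python3 - <<'E'
from h import *
import cv2
for n in("scene","top"):
    d=env.snapshot(n);f=d["frame"];u,v=map(int,proj(d,(.45,.34,.06)))
    cv2.imwrite(f"pics/{n}7.png",cv2.resize(f[max(0,v-80):v+80,max(0,u-100):u+100],None,fx=3.5,fy=3.5,interpolation=cv2.INTER_CUBIC))
E
```

```text
time: 9.7
tool_pos: [0.4473, 0.3518, 0.2022]
tcp_rot: [0.051, 0.708, -0.703, -0.051]
wrist_force: [0.5, -0.5, -0.3]
opening: 0.0868
```

View pics/scene7.png

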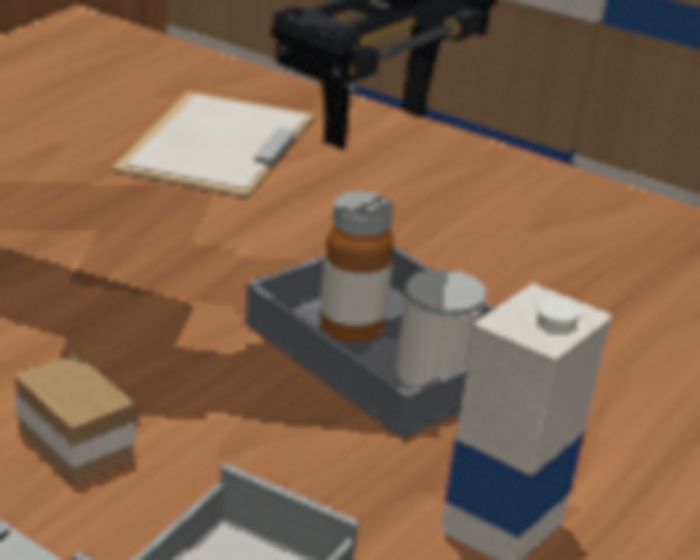

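View pics/top7.png

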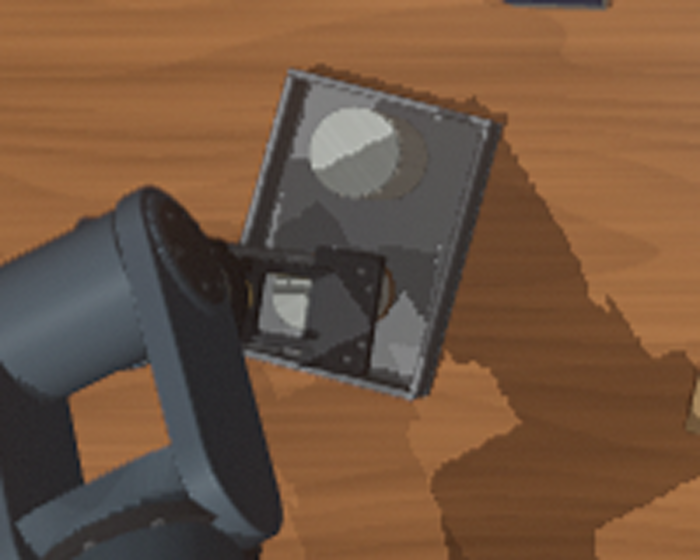

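The jar stands upright in the crate at about (360,270) in the scene crop, released, with the crate tin undisturbed. Now moving to the pedal with the fingers shut.

```bash
python3 -m jog '[{"fingers":1,"slide":[0,-0.08,0],"turn":0.02},{"fingers":1,"slide":[0,-0.22,0],"turn":0.05},{"fingers":-1,"slide":[0,-0.38,0],"turn":0.1},{"fingers":-1,"slide":[0,-0.54,0],"turn":0.15},{"fingers":-1,"slide":[0,-0.7,0],"turn":0.2},{"fingers":-1,"slide":[0,-0.86,0],"turn":0.24},{"fingers":-1,"slide":[0,-1,0],"turn":0.24},{"fingers":-1,"slide":[0,-1,0],"turn":0.24}]' 25
```

```text
time: 10.47
tool_pos: [0.4439, 0.1468, 0.1974]
tcp_rot: [-0.04, 0.707, -0.706, 0.032]
wrist_force: [-0.1, 0.9, 0.0]
opening: 0.055
```

```bash
python3 -m jog '[{"fingers":-1,"slide":[0,-0.08,0],"turn":0},{"fingers":-1,"slide":[0,-0.22,0],"turn":0},{"fingers":-1,"slide":[0,-0.38,0],"turn":0},{"fingers":-1,"slide":[0,-0.54,0],"turn":0},{"fingers":-1,"slide":[0,-0.7,0],"turn":0},{"fingers":-1,"slide":[0,-0.86,0],"turn":0},{"fingers":-1,"slide":[0,-1,0],"turn":0},{"fingers":-1,"slide":[0,-1,0],"turn":0}]' 25
python3 - <<'E'
from h import *
import cv2
d=env.snapshot("top");f=d["frame"];cv2.imwrite("pics/top8.png",f)
E
```

```text
time: 11.13
tool_pos: [0.4445, -0.0569, 0.1963]
tcp_rot: [0.039, -0.706, 0.706, -0.03]
wrist_force: [1.2, 0.1, -0.1]
opening: 0.0037
```

View pics/top8.png

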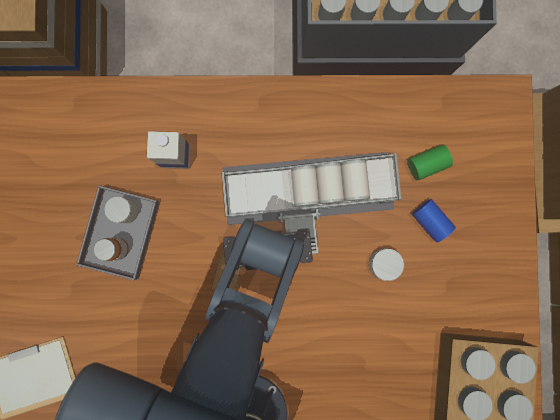

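The top view shows the jar in the crate's free half at (105,249), the trough empty and the three tins held. Going over the pad and down to 95 mm.

```bash
python3 -m jog '[{"fingers":-1,"slide":[0.01,-0.1,0],"turn":0},{"fingers":-1,"slide":[0.02,-0.26,-0.03],"turn":0},{"fingers":-1,"slide":[0.02,-0.4,-0.12],"turn":0},{"fingers":-1,"slide":[0.02,-0.44,-0.25],"turn":0},{"fingers":-1,"slide":[0.02,-0.44,-0.37],"turn":0},{"fingers":-1,"slide":[0.02,-0.44,-0.46],"turn":0},{"fingers":-1,"slide":[0.02,-0.44,-0.5],"turn":0},{"fingers":-1,"slide":[0.02,-0.44,-0.5],"turn":0}]' 25
python3 - <<'E'
from h import *
import cv2
d=env.snapshot("scene");f=d["frame"];u,v=map(int,proj(d,(.5,-.12,.06)))
cv2.imwrite("pics/scene9.png",cv2.resize(f[max(0,v-80):v+80,max(0,u-100):u+100],None,fx=3.5,fy=3.5,interpolation=cv2.INTER_CUBIC))
E
```

```text
time: 11.85
tool_pos: [0.4462, -0.1404, 0.094]
tcp_rot: [-0.041, 0.708, -0.704, 0.028]
wrist_force: [-0.9, -0.2, -0.3]
opening: 0.0005
```

View pics/scene9.png

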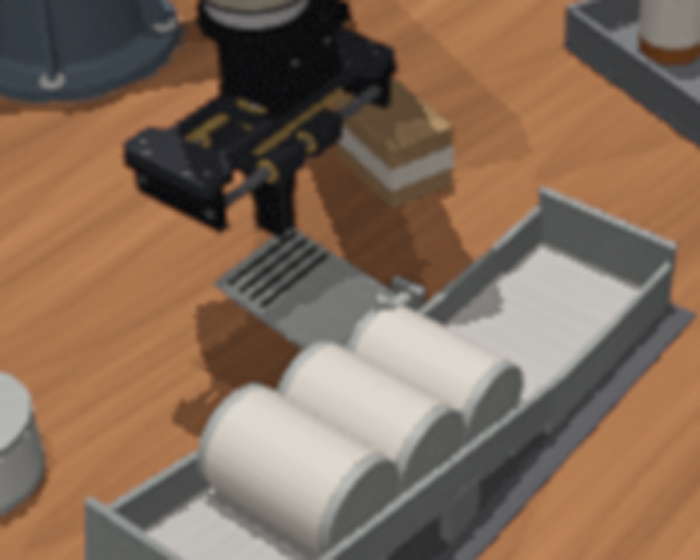

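The shut fingers are right over the ribbed pad, clear of the tins. Pressing in steps.

```bash
python3 -m jog '[{"fingers":-1,"slide":[0.01,-0.01,-0.05],"turn":0},{"fingers":-1,"slide":[0.01,-0.02,-0.1],"turn":0},{"fingers":-1,"slide":[0.01,-0.02,-0.14],"turn":0},{"fingers":-1,"slide":[0.01,-0.02,-0.18],"turn":0},{"fingers":-1,"slide":[0.01,-0.02,-0.2],"turn":0},{"fingers":-1,"slide":[0.01,-0.02,-0.2],"turn":0}]' 25
```

```text
time: 12.4
tool_pos: [0.4487, -0.145, 0.0544]
tcp_rot: [-0.041, 0.708, -0.704, 0.029]
wrist_force: [-0.3, -0.4, -0.0]
opening: 0.0002
```

There's no force yet, although the tip is below the expected 63 mm, so I'll look.

Run:
```python
from h import *
import cv2
d=env.snapshot("scene");f=d["frame"];u,v=map(int,proj(d,(.5,-.12,.06)))
cv2.imwrite("pics/scene10.png",cv2.resize(f[max(0,v-70):v+40,max(0,u-80):u+30],None,fx=5,fy=5,interpolation=cv2.INTER_CUBIC))
print(env.get_state()["wrist_force"],env.get_state()["tool_pos"])
print(u,v,proj(d,env.get_state()["tool_pos"]))
```

```text
[ 0.36033015  0.20597205 -0.61543988] [ 0.44897019 -0.14493101  0.05473693]
249 224 (np.float64(227.94462289395608), np.float64(222.3657984463789))
```

View pics/scene10.png

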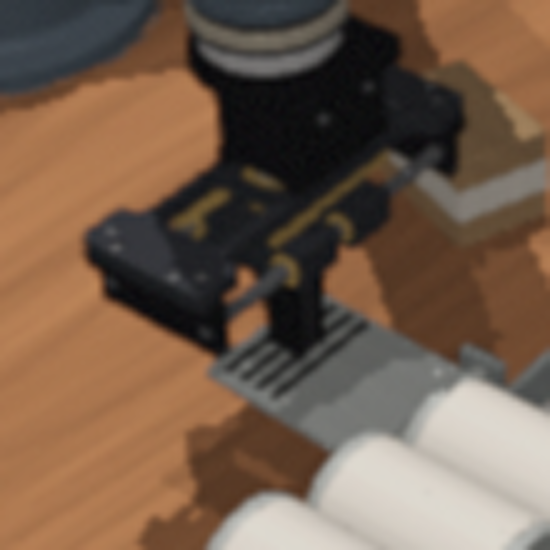

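The tip is on the ribs and just about touching. Going on down.

```bash
python3 -m jog '[{"fingers":-1,"slide":[0,0,-0.02],"turn":0},{"fingers":-1,"slide":[0,0,-0.04],"turn":0},{"fingers":-1,"slide":[0,0,-0.05],"turn":0},{"fingers":-1,"slide":[0,0,-0.05],"turn":0}]' 25
```

```text
time: 12.78
tool_pos: [0.4489, -0.145, 0.0449]
tcp_rot: [-0.041, 0.708, -0.705, 0.029]
wrist_force: [-2.5, -0.6, 4.1]
opening: 0.0007
```

```bash
python3 -m jog '[{"fingers":-1,"slide":[0,0,-0.02],"turn":0},{"fingers":-1,"slide":[0,0,-0.04],"turn":0},{"fingers":-1,"slide":[0,0,-0.05],"turn":0},{"fingers":-1,"slide":[0,0,-0.05],"turn":0}]' 25
python3 - <<'E'
from h import *
import cv2
d=env.snapshot("scene");f=d["frame"]
cv2.imwrite("pics/scene11.png",cv2.resize(f[154:264,169:279],None,fx=5,fy=5,interpolation=cv2.INTER_CUBIC))
E
```

```text
time: 13.12
tool_pos: [0.4492, -0.1451, 0.0385]
tcp_rot: [-0.04, 0.707, -0.705, 0.03]
wrist_force: [-6.3, 2.2, 37.9]
opening: 0.0008
```

View pics/scene11.png

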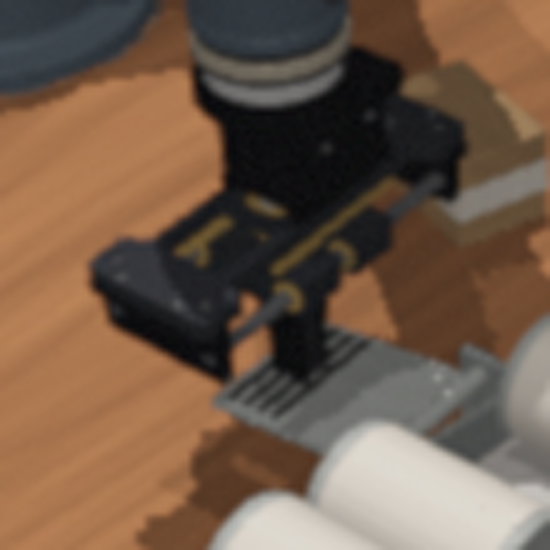

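The pedal is on its stop (38 N at z=38.5 mm, as expected) and the lowest tin has left the gate. Holding briefly, then lifting.

```bash
python3 -m jog '[{"fingers":-1,"slide":[0,0,0],"turn":0},{"fingers":-1,"slide":[0,0,0],"turn":0},{"fingers":-1,"slide":[0,0,0],"turn":0},{"fingers":-1,"slide":[0,0,0],"turn":0}]' 25
```

```text
time: 13.5
tool_pos: [0.4491, -0.145, 0.0398]
tcp_rot: [-0.039, 0.707, -0.705, 0.03]
wrist_force: [-2.6, -0.2, 11.0]
opening: 0.0007
```

```bash
python3 -m jog '[{"fingers":-1,"slide":[0,0,0.05],"turn":0},{"fingers":-1,"slide":[0,0,0.1],"turn":0},{"fingers":-1,"slide":[0,0,0.18],"turn":0},{"fingers":-1,"slide":[0,0,0.3],"turn":0},{"fingers":-1,"slide":[0,0,0.45],"turn":0},{"fingers":-1,"slide":[0,0,0.6],"turn":0},{"fingers":-1,"slide":[0,0,0.7],"turn":0},{"fingers":-1,"slide":[0,0,0.7],"turn":0}]' 25
```

```text
time: 14.17
tool_pos: [0.4518, -0.1463, 0.1838]
tcp_rot: [0.037, -0.705, 0.707, -0.033]
wrist_force: [0.5, -0.4, 0.8]
opening: 0.0
```

```bash
python3 -m jog '[{"fingers":-1,"slide":[-0.02,-0.08,0],"turn":0},{"fingers":-1,"slide":[-0.04,-0.22,0],"turn":0},{"fingers":-1,"slide":[-0.06,-0.38,0],"turn":0},{"fingers":-1,"slide":[-0.1,-0.54,0.05],"turn":0},{"fingers":-1,"slide":[-0.1,-0.7,0.1],"turn":0},{"fingers":-1,"slide":[-0.1,-0.86,0.1],"turn":0},{"fingers":-1,"slide":[-0.1,-1,0.1],"turn":0},{"fingers":-1,"slide":[-0.1,-1,0.1],"turn":0}]' 25
python3 - <<'E'
from h import *
import cv2
for n in("scene","top"):
    d=env.snapshot(n);cv2.imwrite(f"pics/{n}12.png",d["frame"])
E
```

```text
time: 14.83
tool_pos: [0.4323, -0.3524, 0.2032]
tcp_rot: [0.034, -0.704, 0.709, -0.032]
wrist_force: [0.6, -0.1, -0.0]
opening: 0.0006
```

View pics/scene12.png

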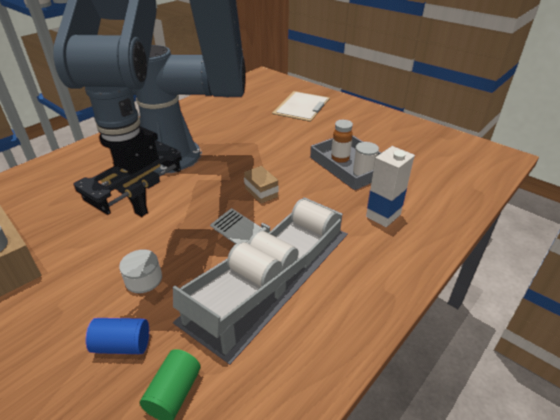

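View pics/top12.png

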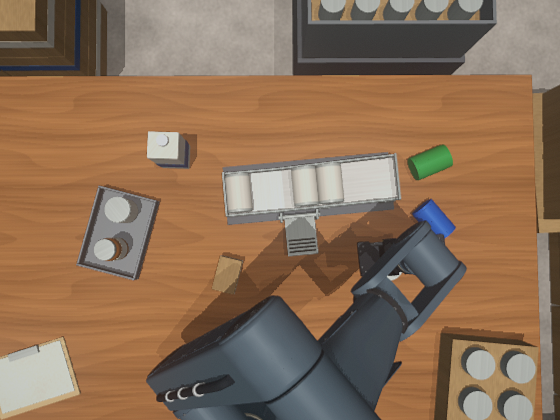

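Tin 1 is in the pocket at top pixel (239,192), two tins are behind the gate at (304,185) and (330,182), the pedal looks up, and the jar stands in the crate at (105,249). I'll let it settle and check the numbers.

```bash
python3 -m jog '[{"fingers":-1,"slide":[0,0,0],"turn":0},{"fingers":-1,"slide":[0,0,0],"turn":0},{"fingers":-1,"slide":[0,0,0],"turn":0},{"fingers":-1,"slide":[0,0,0],"turn":0},{"fingers":-1,"slide":[0,0,0],"turn":0},{"fingers":-1,"slide":[0,0,0],"turn":0}]'
python3 - <<'E'
from h import *
import cv2
d=env.snapshot("top");f=d["frame"];p=cv2.imread("pics/top12.png");q=cv2.imread("pics/top0.png")
print("motion tin/jar",np.abs(f[160:220,220:290].astype(int)-p[160:220,220:290]).max(),np.abs(f[180:290,70:170].astype(int)-p[180:290,70:170]).max())
o=np.array([.606,-.130]);c,s=np.cos(.0915),np.sin(.0915)
for u,v in((238.5,192),(304.5,185.5),(330,182.5)):
    e=ray(d,u,v,.075)[:2]-o;print(c*e[0]+s*e[1],-s*e[0]+c*e[1])
e=ray(d,105,249.5,.131)[:2]-[.4896,.3406];print("jar crate",e@[.966,-.259],e@[.259,.966])
cv2.imwrite("pics/f1.png",cv2.resize(f[150:260,215:345],None,fx=5,fy=5,interpolation=cv2.INTER_CUBIC))
cv2.imwrite("pics/f2.png",np.hstack([cv2.resize(x[205:260,275:330],None,fx=6,fy=6) for x in(q,f)]+[cv2.resize(f[180:290,70:170],(300,330))]))
E
```

```text
time: 15.43
tool_pos: [0.4313, -0.3461, 0.2025]
tcp_rot: [0.036, -0.706, 0.707, -0.032]
wrist_force: [0.3, -0.4, -0.3]
opening: 0.0005
motion tin/jar 4 5
-0.000649558633465868 0.1490998043399265
-0.0002442770318342559 -0.024569231624401045
0.0011931064698899527 -0.09200051426176557
jar crate -0.045113763049587655 -0.004666086458142895
```

View pics/f1.png

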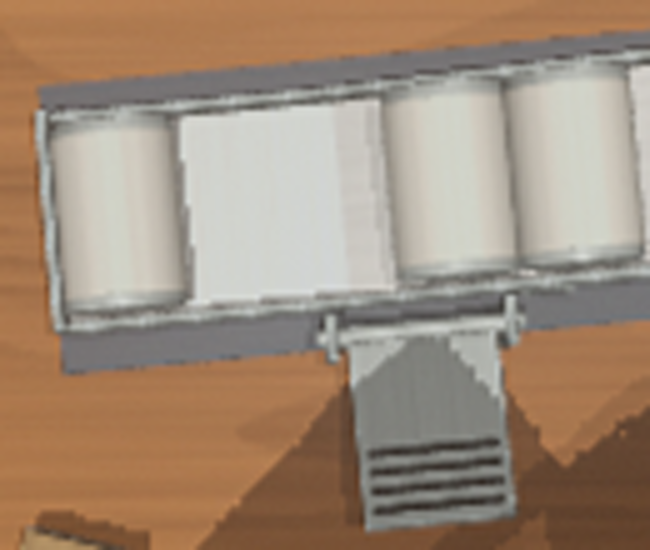

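View pics/f2.png

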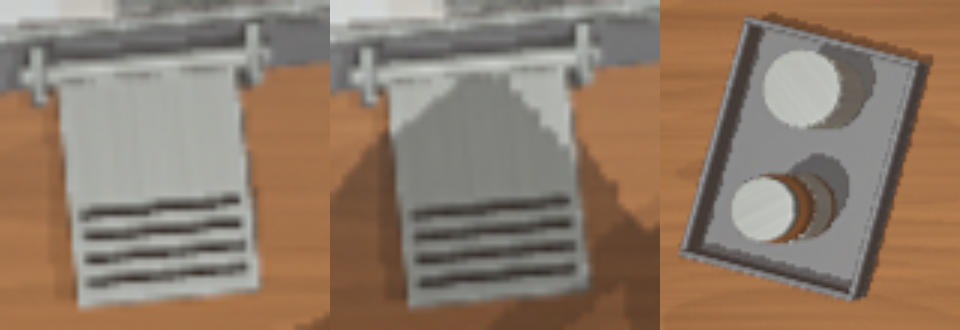

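The pedal looks exactly as it did at the start. Tin 1 is against the end wall at y≈0.15, nothing is moving, and the jar is well inside the crate. Handing in.

Run:
```python
from bench import env
print(env.close_job())
```

```text
the job is handed in; nothing more can be done
None
```

I moved the jar from the trough to the free half of the crate and lowered it until the force showed floor contact. After letting go, I pressed the pedal to its stop (38 N, tool tip at z about 38.5 mm), which released one tin, and let the pedal come back up. I handed the job in at about 15.5 s.

My last checks from the camera pictures:
- **Jar:** it stands upright and still in the crate frame at about x -45 mm, y -5 mm.
- **Lowest tin:** it is at rest in the pocket at y ≈ 149 mm, inside the 143–166 mm band. The task said about 154 mm; I put the 5 mm gap down to my estimate of where the dispenser stands.
- **Other two tins:** they are still behind the gate, at y ≈ -25 and -92 mm.
- **Pedal:** it looks the same as in the start picture, but I could not read its angle directly.
- **Bystanders:** the crate tin, packet and carton look unmoved in the pictures. The arm partly hid the low tin in the last top view, but it looks in place in the scene view.
- **Robot:** it touches nothing; the wrist force is about zero.

One reading disagreed with the description: I felt no pedal force until the tool tip was about 45–54 mm above the counter, although the pad was given as 63 mm at rest.

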